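# Hold a spring clip open over the pantry card

### The arm

A 6-joint arm with a two-finger parallel gripper is mounted at the origin on the work surface. World frame = base frame: x ahead of the robot, y to its left, z up, the work surface at z = 0. Lengths are in m, angles in rad, forces in N, time in s.
With the tool pointing down it reaches from about 0.35 to 0.775 m from the base axis. Payload 7.3 kg.
Tool frame: the origin (TCP) lies at the very end of the fingers, on their centre line; the grasp point (between the pads) lies 19 mm behind it (robot.tcp_to_grasp is the z of the grasp point in the tool frame, in m); z points along the fingers, y is the line along which they close (so a half turn about z gives the same grasp; the last joint's range is limited). The gripper opens to 92 mm and grips with 3 to 60 N. Pads are 19 mm wide; open, the fingers measure 130 mm over their backs; the gripper's body (75 mm by 190 mm) begins 47 mm behind the grasp point.
Start: joints at [-0.146, 0.342, 1.524, -0, 1.275, -0.146], TCP at [0.525, 0, 0.227] pointing down, gripper open.
Joint ranges: [-2.53, 2.53], [-0.77, 2.02], [0.04, 2.7], [-1, 4.14], [0.28, 2.66], [-3.11, 3.11]. Speed limits (rad/s): [2.57, 2.57, 3.14, 3.14, 3.14, 3.14].

### API

Orientations are given as [roll, pitch, yaw] about the fixed x, y, z axes, in that order (R = Rz(yaw) Ry(pitch) Rx(roll)).
In Python, from cell import monitor, read_camera, get_calibration, job, robot gives the robot as it stands. The module is installed in compiled form; this text tells all that it offers.
- The arm moves only by the tool send_rows, never from a script. Its argument "targets" is a list of rows, each an object with "translation": the shift along the tool's x, y, z in cm, a list of three; "spin": the turn about the tool's z in degrees; "jaw": the opening, from 0 (shut) to 1 (fully open). A call has exactly 5 rows; each row is the pose to reach, as a shift and turn from the pose commanded when the call began, along the tool's axes at that moment; what a row does not reach only later rows make up. A row lasts 1/10 s, in which the tool goes at most 50 mm and 8.59 degrees, less where a joint would pass 70% of its speed; a pose out of reach is approached as far as the arm can. A call with a gripper value outside its range is refused whole. The fingers move at their own pace and stop on an object; "force" is the grip in N (left out, the last holds). Time passes only in rows, so rows that repeat a pose let the fingers close, or fill a call up. It gives the time, the measured TCP pose, the force, the opening and the grip force at its end, in the units of the state.
- monitor.observe(): the state, without advancing time (a new reading comes with each control period).
- read_camera(name): name is "scene" or "side" or "wrist"; returns (picture, depth): 420x560x3 uint8, red, green, blue; 420x560 float32, m along the optical axis (not along the pixel's ray), 0 where there is no reading.
- get_calibration(name): a dict with "intrinsics" (3x3 intrinsics, pixels), "D" ([k1, k2, p1, p2, k3] as OpenCV has them; the pictures are not rectified), "origin" and "orientation" of the camera in the world; the wrist camera has in their place "hand_eye" (4x4, takes a point from camera to tool coordinates, whose origin is the TCP and whose axes are the flange's). Camera axes: x right, y up, looking along -z (the intrinsics and any distortion apply to the point x, -y, -z); pixel columns grow to the right and rows downward; lengths in m; the calibration is good to about 2 mm. A picture is of the moment at which its call begins: read the wrist's pose just before it. get_calibration takes no time and is no camera call.
- job.hand_in(): hands the job in; it is judged then, once.
The state is a dict: "time": time; "qpos": joint angles; "qvel": joint speeds; "joint_efforts": joint torques, N m; "tool_pos": TCP position; "tool_rot": TCP orientation; "contact_force": force on the tool from outside, world axes, zero at the start; "torque": the same for the moment, N m; "opening": finger opening in m; "grip_force": force on a finger pad.
Only numpy, scipy, OpenCV 4.12 (cv2) and the standard library are available. Lean on these libraries where they do the work, as an engineer would, in place of code of your own. Each camera call takes 0.05 s, during which the arm holds its last target. There are 200 camera calls.

### The job

Take the black chalkboard card from the wooden rack, push it upright all the way down into the slot of the green holder and let go of it. Then squeeze the handles of the yellow-and-orange spring clip, take it off the rim of the white bin and bring it down over the middle of the card's top edge so that the wide-open jaws stand astride the edge, one on each side and at least a centimetre down, without touching the card; finish while still squeezing and holding it there, so I can slip a recipe sheet in. Leave the red card and everything else where it stands.

Things in the scene. Friction and masses are not known exactly. Their poses are not given: they have to be found in the camera images.
- card: The card to move: a rigid board 8 mm thick (its x), 80 mm wide (its y), 90 mm tall (its z), about 60 g, light wood rim with black chalkboard faces. Origin at the centre of its lower edge face. It starts upright in either of the two slots of the wooden rack; front and back are alike.
- red_card: A bystander: an all-red board of the same size and frame, upright in the other slot of the rack.
- rack: Fixed wooden rack block, 130 (x) x 110 (y) x 35 mm (z), origin at the centre of its underside. Two slots at x = -35 and +35 mm, each 12 mm (x) by 85 mm (y), open upwards, floor 10 mm above the underside; the cards stand 65 mm out of it.
- holder: Fixed green holder block, 50 (x) x 115 (y) x 40 mm (z), origin at the centre of its underside. In the middle of its top one slot 10 mm (x) by 83 mm (y), 30 mm deep; its uppermost 6 mm flare to a mouth of 20 by 93 mm that guides the card in. A card fully home stands 60 mm out of it.
- slot_floor (a point): Centre of the floor of the green holder's slot, 10 mm above the holder's underside; axes as the holder's (x across the slot, y along it, z up).
- bin: Fixed white open bin, 110 (x) x 160 (y) x 60 mm (z), walls 4 mm thick, origin at the centre of its underside; jar lids lie inside, below the rim. The clip sits astride its wall on the -x side (centre line of the wall at x = -53 mm).
- clip: Spring clip, 60 g, 24 mm wide (y), clipped upright on the bin's wall, pivot 66 mm above the table. Origin on the pivot axis, z up to the handles, x across the jaws; this is the yellow half (+x side) with the steel pivot barrel (12 mm thick). Closed: handles, 4 mm plates, 8 to 46 mm above the pivot, splay to 50 mm over their tops; jaws reach 45 mm below it, 3.6 mm apart.
- clip_lever (a joint): Opening of the clip, rad: 0 closed, 0.5 fully open, at its stop. Squeezing the handles along the clip's x opens it against a spring: 8 N at the handle tops, 13 N at mid handle; a 30 to 40 N grip holds it at the stop. There each half has turned 0.25 rad, the handle plates are parallel, 28 mm over their outsides, and the jaw ends are about 25 mm apart, 44 mm below the pivot.
- jaw_a (a point): Lower inner end of the yellow jaw's rubber tooth (teeth: the last 7 mm of the jaws, inward).
- jaw_b (a point): Lower inner end of the orange jaw's rubber tooth.
- tomato_jar: Bystander: jar of red sauce, 76 mm across, 130 mm tall; origin under its centre.
- pickle_jar: Bystander: jar of green pickles, 76 mm across, 150 mm tall; origin under its centre.
- peach_jar: Bystander: jar of yellow peaches, 72 mm across, 110 mm tall; origin under its centre.
- mug: Bystander: blue mug, 80 mm across, 90 mm tall, handle on its +y side; origin under its centre.
- spoon: Bystander: a spoon lying on the table to the robot's right, wooden handle, 200 mm long along its x; origin under its middle.
- jar_band: Bystander: brass jar band (ring) 72 mm across, 14 mm high, lying on the table; origin under its centre.
Mind the look-alikes: they are no part of the job. Leave any blue look-alike of the clip alone.

How it is judged:
On the way, in this order (a step that is already met when the one before it is completed fails the run):
1. the black card stands fully home in the green holder's slot, released (x of card in the frame of slot_floor between -0.005 and 0.005 m and y of card in the frame of slot_floor between -0.007 and 0.007 m and z of card in the frame of slot_floor below 0.005 m and angle between the z axis of card and the z axis of holder, either way round below 0.12 rad and contact force between the fingers and card below 0.1 N), for 0.3 s.
2. the clip is squeezed open and lifted off the bin (value of joint clip_lever above 0.2 rad and contact force between clip and bin below 0.1 N and z of clip in the frame of bin above 0.115 m and contact force between the fingers and clip above 2 N), for 0.1 s.
At the end, for the whole second after the job is handed in: Black card fully home in the green slot (5 mm, 7 deg), not held; clip held by the fingers only, open 0.38 rad or more, one jaw each side of the card, jaw ends 7 to 50 mm below its top edge and within 35 mm of its middle, clear of the card (under 0.3 N), all at rest (all of step 1 and value of joint clip_lever above 0.38 rad and ((x of jaw_a in the frame of card above 0.0055 m and x of jaw_b in the frame of card below -0.0055 m) or (x of jaw_b in the frame of card above 0.0055 m and x of jaw_a in the frame of card below -0.0055 m)) and y of jaw_a in the frame of card between -0.035 and 0.035 m and z of jaw_a in the frame of card between 0.04 and 0.083 m and y of jaw_b in the frame of card between -0.035 and 0.035 m and z of jaw_b in the frame of card between 0.04 and 0.083 m and contact force between clip and card below 0.3 N and contact force between clip and holder below 0.1 N and contact force between the fingers and clip above 2 N and linear speed of clip below 0.03 m/s and linear speed of card below 0.02 m/s); the arm keeps its last pose, push and grip.
It fails at once if the red card is displaced by more than 30 mm (distance of red_card from where it was at the start of the episode above 0.03 m).
It fails at once if a jar, the mug, the jar band or the spoon is displaced by more than 40 mm (distance of any of tomato_jar, pickle_jar, peach_jar, mug, jar_band, spoon from where it was at the start of the episode above 0.04 m).
It also fails if it takes over 61 s, if anything falls off the work surface, if the arm or the gripper's body presses on something with over 40 N, if the wrist force passes 120 N, or if a joint passes its speed limit or range.

## Working session

There is one attempt and no reset: what is moved stays moved. The work goes in short steps, Python scripts to look and compute and a tool call to move; the robot and the scene stay as the last step left them, time stands still between calls to the robot, and variables do not carry over. Pictures are saved under pics/ and viewed, at most 10 in all, crops included, and the job is handed in when it is done.

Besides the shell and the picture viewer there is one more tool, called after ">>>" by a JSON object that holds its "method" and its "body". send_rows: Moves the arm, as the interface text tells. Its arguments: {"type":"object","properties":{"targets":{"type":"array"},"force":{"type":"number"}},"required":["targets"]}

```bash
mkdir -p pics; cat > h.py <<'E'
import numpy as np, cv2
from scipy.spatial.transform import Rotation as R
from cell import monitor, read_camera, get_calibration, job, robot
def cam(n,s=None):
    c=get_calibration(n); K=np.array(c["intrinsics"]);D=np.array(c["D"],float)
    if n=="wrist":
        s=s or monitor.observe(); T=np.eye(4);T[:3,:3]=rot(s["tool_rot"]);T[:3,3]=s["tool_pos"]
        M=T@np.array(c["hand_eye"])
    else:
        M=np.eye(4);o=np.array(c["orientation"],float);M[:3,:3]=o if o.shape==(3,3) else rot(o);M[:3,3]=c["origin"]
    return K,D,M
def rot(o): return R.from_euler('xyz',o).as_matrix()
def rays(C,uv):
    K,D,M=C; p=cv2.undistortPoints(np.array(uv,float).reshape(-1,1,2),K,D)[:,0]
    d=np.c_[p[:,0],-p[:,1],-np.ones(len(p))]
    return M[:3,3],d@M[:3,:3].T
def onz(C,uv,z):
    o,d=rays(C,uv); return o+d*((z-o[2])/d[:,2])[:,None]
def cloud(C,depth):
    h,w=depth.shape; v,u=np.mgrid[:h,:w]
    o,d=rays(C,np.c_[u.ravel(),v.ravel()]); P=o+d*depth.reshape(-1,1); return P.reshape(h,w,3)
def save(n,p): cv2.imwrite(n,cv2.cvtColor(p,cv2.COLOR_RGB2BGR))
E
cat > a.py <<'E'
from h import *
s=monitor.observe(); print(s, robot.tcp_to_grasp)
for n in("scene","side","wrist"):
    c=get_calibration(n); print({k:np.round(np.array(v),4).tolist() for k,v in c.items()})
    C=cam(n); p,d=read_camera(n); save(f"pics/{n}0.png",p); np.savez(f"{n}0.npz",p=p,d=d,P=cloud(C,d))
E
python3 a.py
```

```text
{'time': 0.0, 'qpos': array([-1.46002134e-01,  3.42723435e-01,  1.52502798e+00, -2.19643575e-05,
        1.27542309e+00, -1.45970974e-01]), 'qvel': array([ 0.00101387, -0.00013673,  0.00052854, -0.00239886, -0.00172174,
        0.00036185]), 'joint_efforts': array([ 7.61924657e-04, -4.31245601e+01, -2.44219762e+01,  7.17750052e-02,
        5.59406646e-02, -1.04314388e-04]), 'tool_pos': array([5.24578634e-01, 7.63437985e-05, 2.26040783e-01]), 'tool_rot': array([-3.14002457e+00, -2.09305784e-04,  1.57077141e+00]), 'contact_force': array([-0.9417153 , -0.79324641,  0.25085884]), 'torque': array([-0.00516747,  0.0050126 ,  0.02325702]), 'grip_force': 0.0, 'opening': 0.09201139531763934} -0.0188
{'intrinsics': [[407.0609, 0.0, 275.9509], [0.0, 407.0609, 207.6196], [0.0, 0.0, 1.0]], 'D': [0.0311, 0.0, 0.0, 0.0, 0.0], 'origin': [1.2517, -0.1313, 0.9978], 'orientation': [0.6672, -0.0063, 1.384]}
{'intrinsics': [[424.9231, 0.0, 274.968], [0.0, 424.9231, 213.2763], [0.0, 0.0, 1.0]], 'D': [-0.0189, 0.0, 0.0, 0.0, 0.0], 'origin': [-0.1178, -0.6288, 0.7665], 'orientation': [0.9049, -0.0212, -0.8067]}
{'intrinsics': [[345.8512, 0.0, 282.8898], [0.0, 345.8512, 210.8121], [0.0, 0.0, 1.0]], 'D': [-0.0375, 0.0, 0.0, 0.0, 0.0], 'hand_eye': [[-0.0003, 0.9568, 0.2908, 0.0788], [1.0, 0.0, 0.0009, -0.0007], [0.0008, 0.2908, -0.9568, -0.1576], [0.0, 0.0, 0.0, 1.0]]}
```

View pics/scene0.png

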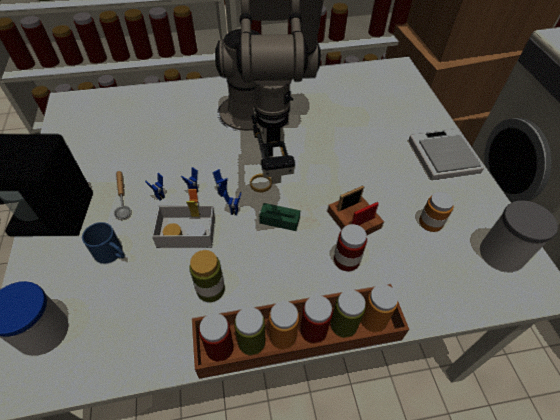

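View pics/side0.png

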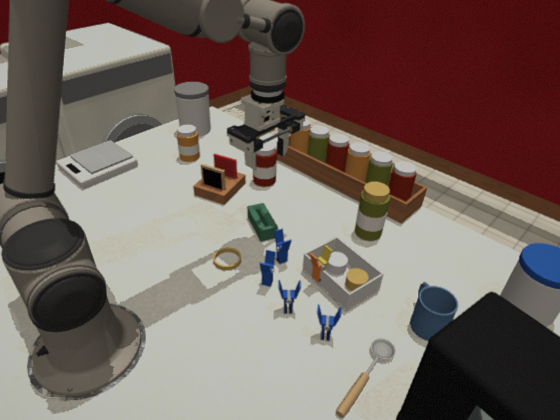

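View pics/wrist0.png

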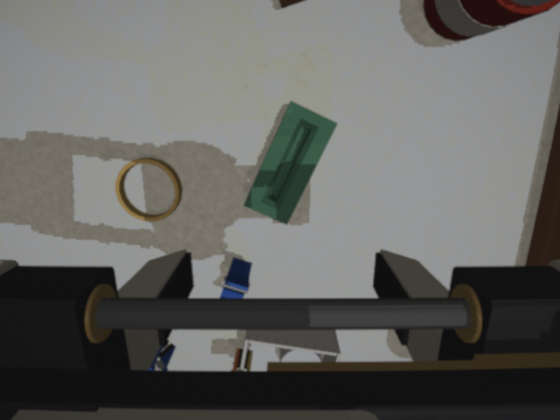

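The scene view shows the black card at (350,198) in the rack (355,212) and the red card at (365,213). The green holder is at (280,217). The yellow/orange clip is at (193,203) on the bin (185,228). Four blue look-alike clips stand at (156,186), (190,179), (221,181) and (232,203). The side view agrees: black card (212,178), clip (320,263). The wrist view shows the holder at (290,163).

```bash
cat > b.py <<'E'
from h import *
def rect(Q):
    r=cv2.minAreaRect((Q[:,:2]*1000).astype(np.float32)); b=cv2.boxPoints(r)
    e=[b[1]-b[0],b[2]-b[1]]; e.sort(key=np.linalg.norm); 
    a=np.degrees(np.arctan2(e[1][1],e[1][0]))%180
    return np.round(r[0],1),np.round([np.linalg.norm(x) for x in e],1),"long-axis deg",round(a,1),"z med/max",np.round([np.median(Q[:,2]),Q[:,2].max()],3),len(Q)
ims=[]
for n in("scene","side","wrist"):
    f=np.load(n+"0.npz");p=f["p"];P=f["P"];d=f["d"]
    hsv=cv2.cvtColor(p,cv2.COLOR_RGB2HSV);H,S,V=[hsv[...,i].astype(int) for i in range(3)]
    ok=(d>0)&(P[...,0]>.3)&(P[...,0]<.85)&(abs(P[...,1])<.45); Z=P[...,2]
    print(n,"table z",np.round(np.percentile(Z[ok&(abs(Z)<.02)],[5,50,95]),4))
    g=ok&(H>50)&(H<90)&(S>80)&(Z>.02)&(Z<.06)
    k=cv2.connectedComponentsWithStats(g.astype(np.uint8)); 
    for i in range(1,k[0]):
        if k[2][i,4]>150: print(" green",rect(P[(k[1]==i)]), k[3][i].round())
    if n=="wrist": continue
    u0,v0,w,h=(320,175,70,65) if n=="scene" else (190,145,60,60)
    box=np.zeros_like(ok);box[v0:v0+h,u0:u0+w]=1
    dark=ok&box&(V<60)&(Z>.045)&(Z<.12); red=ok&box&((H<6)|(H>174))&(S>180)&(Z>.045)&(Z<.12)
    wood=ok&box&(Z>.027)&(Z<.042)&(S>80)
    allc=ok&box&(Z>.045)&(Z<.13)
    for nm,m in(("dark",dark),("red",red),("wood",wood),("top",ok&box&(Z>.09)&(Z<.12))):
        if m.sum()>5: print(" ",nm,rect(P[m]))
    u0,v0,w,h=(175,185,40,40) if n=="scene" else (300,240,40,45)
    box2=np.zeros_like(ok);box2[v0:v0+h,u0:u0+w]=1
    for nm,m in(("yel",(H>20)&(H<35)&(S>150)),("ora",(H>6)&(H<17)&(S>150))):
        m=m&ok&box2&(Z>.04)
        if m.sum()>5: print(" ",nm,rect(P[m]),P[m].mean(0).round(4))
    u0,v0,w,h=(145,195,75,60) if n=="scene" else (295,235,90,75)
    box2=np.zeros_like(ok);box2[v0:v0+h,u0:u0+w]=1
    m=ok&box2&(Z>.053)&(Z<.064)&(S<60); print("  binrim",rect(P[m]))
    for (a,b,c,e) in ((320,175,70,65),(170,180,50,50)) if n=="scene" else ((190,145,60,60),(295,235,60,60)):
        ims.append(cv2.resize(p[b:b+e,a:a+c],(380,300),interpolation=cv2.INTER_CUBIC))
save("pics/crop.png",np.vstack([np.hstack(ims[:2]),np.hstack(ims[2:])]))
E
python3 b.py
```

```text
scene table z [-0.0027  0.0007  0.0049]
 green (array([533.4,  21.2]), array([ 53.8, 112.9], dtype=float32), 'long-axis deg', np.float32(66.2), 'z med/max', array([0.039, 0.046]), 621) [280. 215.]
  dark (array([601.6, 200.7]), array([ 99.9, 200.4], dtype=float32), 'long-axis deg', np.float32(126.7), 'z med/max', array([0.072, 0.119]), 457)
  red (array([609.7, 201.3]), array([ 83.5, 196.8], dtype=float32), 'long-axis deg', np.float32(125.6), 'z med/max', array([0.082, 0.114]), 294)
  wood (array([570. , 244.3]), array([114.1, 134. ], dtype=float32), 'long-axis deg', np.float32(17.9), 'z med/max', array([0.035, 0.042]), 697)
  top (array([619.3, 228.2]), array([111.4, 206.4], dtype=float32), 'long-axis deg', np.float32(162.0), 'z med/max', array([0.099, 0.119]), 248)
  yel (array([ 492. , -226.6]), array([21.7, 22.4], dtype=float32), 'long-axis deg', np.float32(178.6), 'z med/max', array([0.075, 0.111]), 88) [ 0.4907 -0.2259  0.0747]
  ora (array([ 463.4, -221.8]), array([21.8, 22.4], dtype=float32), 'long-axis deg', np.float32(87.0), 'z med/max', array([0.09, 0.11]), 94) [ 0.46   -0
[... 920 characters left out ...]
.1  ]), 156)
  yel (array([ 484.9, -227.5]), array([19.5, 23.1], dtype=float32), 'long-axis deg', np.float32(85.6), 'z med/max', array([0.087, 0.109]), 105) [ 0.487  -0.23    0.0875]
  ora (array([ 470.1, -204.5]), array([25.6, 78.6], dtype=float32), 'long-axis deg', np.float32(57.3), 'z med/max', array([0.073, 0.107]), 128) [ 0.4567 -0.2272  0.0738]
  binrim (array([ 474.1, -249.9]), array([162.5, 207.4], dtype=float32), 'long-axis deg', np.float32(169.4), 'z med/max', array([0.056, 0.064]), 409)
wrist table z [-0.0017 -0.0004  0.0014]
 green (array([528.8,  21.9]), array([ 47.6, 112.3], dtype=float32), 'long-axis deg', np.float32(64.9), 'z med/max', array([0.039, 0.042]), 4534) [290. 162.]
```

View pics/crop.png

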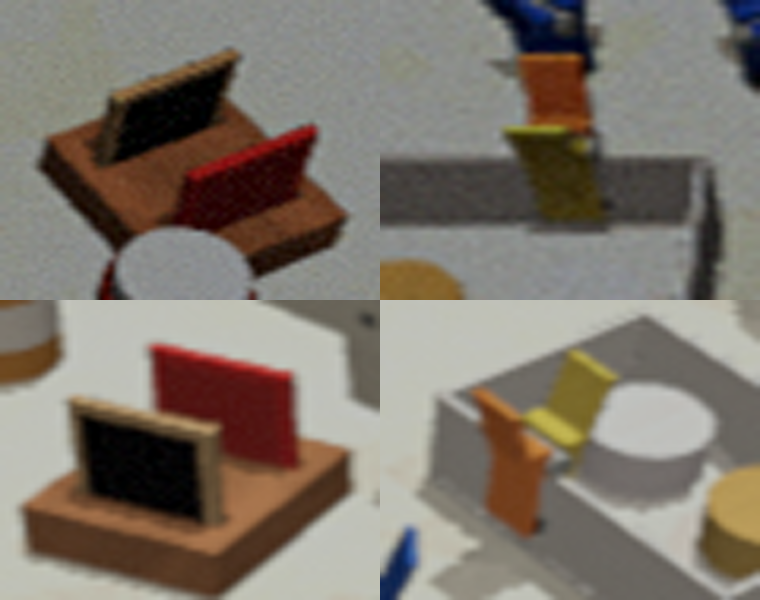

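The crops confirm it. The black chalkboard card with the light rim is the front one in the rack (nearer the robot), and the red card is the other. The only yellow-and-orange clip is on the bin's robot-side wall; the rest are blue. The depth figures agree: card about (0.533, 0.232) with its normal at 17.5°, holder about (0.529, 0.022), clip about (0.475, -0.224). I'll move the wrist camera over the card for a closer look.

>>> {"method": "send_rows", "body": {"targets": [{"translation": [4, 0.8, 0], "spin": -5, "jaw": 0.45}, {"translation": [8, 1.6, 0], "spin": -12, "jaw": 0.45}, {"translation": [12, 2.4, 0], "spin": -17.5, "jaw": 0.45}, {"translation": [15.5, 3, 0], "spin": -17.5, "jaw": 0.45}, {"translation": [15.5, 3, 0], "spin": -17.5, "jaw": 0.45}], "force": 30}}

```text
time: 0.65
tool_pos: [0.5549, 0.1589, 0.2261]
tool_rot: [-3.142, -0.001, 1.88]
contact_force: [1.0, -0.1, -0.7]
opening: 0.0563
grip_force: 0.0
```

```bash
cat > c.py <<'E'
from h import *
from b_ import rect
s=monitor.observe(); C=cam("wrist",s); p,d=read_camera("wrist"); P=cloud(C,d); save("pics/w1.png",p); np.savez("w1.npz",p=p,d=d,P=P)
print(s["tool_pos"],s["tool_rot"],s["opening"])
hsv=cv2.cvtColor(p,cv2.COLOR_RGB2HSV);H,S,V=[hsv[...,i].astype(int) for i in range(3)];Z=P[...,2]
X,Y=P[...,0],P[...,1]
near=(d>0)&(X>.46)&(X<.66)&(Y>.15)&(Y<.33)
t=near&(Z>.092)&(Z<.108)
k=cv2.connectedComponentsWithStats(t.astype(np.uint8))
for i in range(1,k[0]):
    if k[2][i,4]>100: print("top",rect(P[k[1]==i]),k[3][i].round(),np.median(p[k[1]==i],0))
w=near&(Z>.03)&(Z<.04); print("rack",rect(P[w]))
# jars / blue clips / bins from scene cloud
f=np.load("scene0.npz");P=f["P"];p=f["p"];hsv=cv2.cvtColor(p,cv2.COLOR_RGB2HSV)
Z=P[...,2]
for nm,(u,v,w_,h_),zr in(("tomato",(330,220,45,55),(.11,.15)),("pickle",(185,245,45,60),(.13,.17)),("blueA",(145,170,25,35),(.03,.15)),("blueB",(180,165,22,28),(.03,.15)),("blueC",(210,165,22,30),(.03,.15)),("blueD",(222,188,25,30),(.03,.15))):
    m=np.zeros(Z.shape,bool);m[v:v+h_,u:u+w_]=1; m&=(Z>zr[0])&(Z<zr[1])
    if nm[0]=="b": m&=(hsv[...,0]>105)&(hsv[...,0]<130)&(hsv[...,1]>120)
    Q=P[m]; print(nm,len(Q), np.percentile(Q,[3,50,97],axis=0).round(3).tolist() if len(Q) else "")
E
python3 - <<'E'
s=open('b.py').read(); i=s.index("def rect");j=s.index("ims=[]")
open('b_.py','w').write("from h import *\n"+s[i:j])
E
python3 c.py
```

```text
[0.55491793 0.15892759 0.22610632] [-3.14150162e+00 -1.35525569e-03  1.88048813e+00] 0.056263049936902114
top (array([533.4, 234.2]), array([ 8. , 78.7], dtype=float32), 'long-axis deg', np.float32(107.7), 'z med/max', array([0.1  , 0.102]), 1057) [287. 105.] [156. 124.  89.]
top (array([599.9, 255.4]), array([ 9. , 79.7], dtype=float32), 'long-axis deg', np.float32(107.8), 'z med/max', array([0.099, 0.102]), 1248) [374. 105.] [167.  53.  50.]
rack (array([566.7, 245.6]), array([110.1, 131.1], dtype=float32), 'long-axis deg', np.float32(17.7), 'z med/max', array([0.035, 0.04 ]), 11784)
tomato 581 [[0.676, 0.15, 0.111], [0.71, 0.179, 0.13], [0.735, 0.211, 0.133]]
pickle 622 [[0.698, -0.233, 0.131], [0.732, -0.204, 0.15], [0.756, -0.176, 0.153]]
blueA 122 [[0.355, -0.352, 0.033], [0.372, -0.326, 0.058], [0.392, -0.311, 0.088]]
blueB 121 [[0.351, -0.245, 0.036], [0.366, -0.223, 0.06], [0.389, -0.208, 0.087]]
blueC 161 [[0.37, -0.153, 0.032], [0.398, -0.139, 0.066], [0.464, -0.123, 0.089]]
blueD 106 [[0.41, -0.135, 0.035], [0.473, -0.119, 0.058], [0.491, -0.091, 0.088]]
```

>>> {"method": "send_rows", "body": {"targets": [{"translation": [4, 0.1, 0], "spin": 0, "jaw": 0.45}, {"translation": [7.8, 0.2, 0], "spin": 0, "jaw": 0.45}, {"translation": [7.8, 0.2, 4], "spin": 0, "jaw": 0.45}, {"translation": [7.8, 0.2, 8], "spin": 0, "jaw": 0.45}, {"translation": [7.8, 0.2, 10], "spin": 0, "jaw": 0.45}]}}

```text
time: 1.2
tool_pos: [0.5316, 0.2285, 0.1234]
tool_rot: [-3.136, 0.0, 1.876]
contact_force: [-0.6, -1.3, 0.7]
opening: 0.0414
grip_force: 0.0
```

>>> {"method": "send_rows", "body": {"targets": [{"translation": [0, 0, 2], "spin": 0, "jaw": 0.45}, {"translation": [0, 0, 4], "spin": 0, "jaw": 0.45}, {"translation": [0, 0, 6.2], "spin": 0, "jaw": 0.45}, {"translation": [0, 0, 6.2], "spin": 0, "jaw": 0.45}, {"translation": [0, 0, 6.2], "spin": 0, "jaw": 0.2}]}}

```text
time: 1.7
tool_pos: [0.5336, 0.2291, 0.0649]
tool_rot: [-3.141, 0.0, 1.875]
contact_force: [0.0, -0.0, -0.1]
opening: 0.0368
grip_force: 0.0
```

>>> {"method": "send_rows", "body": {"targets": [{"translation": [0, 0, 0], "spin": 0, "jaw": 0.0}, {"translation": [0, 0, 0], "spin": 0, "jaw": 0.0}, {"translation": [0, 0, 0], "spin": 0, "jaw": 0.0}, {"translation": [0, 0, 0], "spin": 0, "jaw": 0.0}, {"translation": [0, 0, 0], "spin": 0, "jaw": 0.0}]}}

```text
time: 2.2
tool_pos: [0.5338, 0.2301, 0.0654]
tool_rot: [3.14, 0.0, 1.876]
contact_force: [-0.2, 0.4, 4.0]
opening: 0.008
grip_force: 30.0
```

>>> {"method": "send_rows", "body": {"targets": [{"translation": [0, 0, -2], "spin": 0, "jaw": 0}, {"translation": [0, 0, -5], "spin": 0, "jaw": 0}, {"translation": [0, 0, -9], "spin": 0, "jaw": 0}, {"translation": [0, 0, -13], "spin": 0, "jaw": 0}, {"translation": [0, 0, -14], "spin": 0, "jaw": 0}]}}

```text
time: 2.7
tool_pos: [0.5353, 0.2307, 0.2095]
tool_rot: [3.134, 0.0, 1.876]
contact_force: [0.8, 1.0, 0.2]
opening: 0.0079
grip_force: 30.0
```

>>> {"method": "send_rows", "body": {"targets": [{"translation": [-4, -2, 0], "spin": 8, "jaw": 0}, {"translation": [-8, -4, 0], "spin": 16, "jaw": 0}, {"translation": [-12, -6, 0], "spin": 24, "jaw": 0}, {"translation": [-16, -8, 0], "spin": 32, "jaw": 0}, {"translation": [-20, -10, 0], "spin": 40, "jaw": 0}]}}

```text
time: 3.2
tool_pos: [0.4972, 0.0077, 0.204]
tool_rot: [-3.141, 0.0, 1.173]
contact_force: [0.1, -0.6, -0.4]
opening: 0.0079
grip_force: 30.0
```

```bash
python3 -c "
from h import *
s=monitor.observe();p=s['tool_pos'];Rm=rot(s['tool_rot']);print(p,s['tool_rot'],s['opening'],s['grip_force'])
print(Rm.T@(np.array([.495,-.05,.206])-p)*100, np.degrees(s['tool_rot'][2])-65)"
```

```text
[0.49724179 0.00774383 0.20404602] [-3.14056245e+00  3.21773418e-04  1.17285372e+00] 0.007913886470332733 29.996412992477417
[-5.41011129  2.03084161 -0.1957498 ] 2.199568165153977
```

>>> {"method": "send_rows", "body": {"targets": [{"translation": [-3, 1, 0], "spin": 1, "jaw": 0}, {"translation": [-5.4, 2, 0], "spin": 2, "jaw": 0}, {"translation": [-5.4, 2, 0], "spin": 2, "jaw": 0}, {"translation": [-5.4, 2, 0], "spin": 2, "jaw": 0}, {"translation": [-5.4, 2, 0], "spin": 2, "jaw": 0}]}}

```text
time: 3.7
tool_pos: [0.4958, -0.0475, 0.2043]
tool_rot: [-3.141, -0.0, 1.144]
contact_force: [0.8, 0.2, -1.0]
opening: 0.0081
grip_force: 30.0
```

```bash
cat > d.py <<'E'
from h import *
from b_ import rect
s=monitor.observe(); C=cam("wrist",s); p,d=read_camera("wrist"); P=cloud(C,d); save("pics/w2.png",p)
print(s["tool_pos"],s["tool_rot"],s["opening"])
hsv=cv2.cvtColor(p,cv2.COLOR_RGB2HSV);H,S,V=[hsv[...,i].astype(int) for i in range(3)];Z=P[...,2]
g=(d>0)&(H>50)&(H<90)&(S>80)
for nm,m in(("top",g&(Z>.037)&(Z<.043)),("slot",g&(Z>-.01)&(Z<.030)&(np.hypot(P[...,0]-.529,P[...,1]-.022)<.05))):
    k=cv2.connectedComponentsWithStats(m.astype(np.uint8))
    for i in range(1,k[0]):
        if k[2][i,4]>150: print(nm,rect(P[k[1]==i]),k[3][i].round(),k[2][i])
E
python3 d.py
```

```text
[ 0.49580394 -0.04750024  0.20432065] [-3.14062587e+00 -1.57196172e-04  1.14400105e+00] 0.008065402482133914
top (array([529.4,  21.8]), array([ 47.8, 112.7], dtype=float32), 'long-axis deg', np.float32(65.0), 'z med/max', array([0.04 , 0.043]), 5031) [286. 102.] [ 259   40   56  131 5031]
slot (array([529. ,  22.2]), array([10.1, 83.3], dtype=float32), 'long-axis deg', np.float32(64.8), 'z med/max', array([0.01 , 0.029]), 1001) [286. 106.] [ 280   60   12   93 1001]
```

View pics/w2.png

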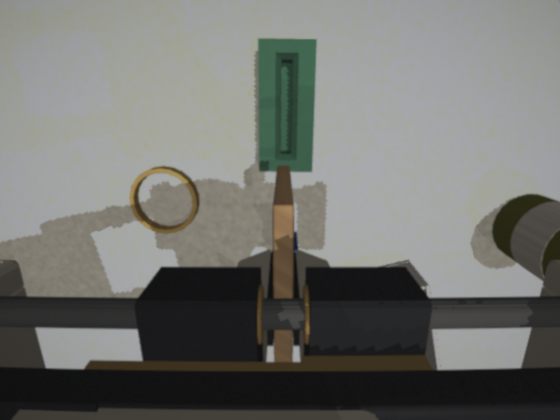

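The view shows the holder's slot at (286,106), in line with the held card (column 285). The slot is 10 x 83 mm with its floor at z = 0.010 and its axis at 64.9°, all as expected.

>>> {"method": "send_rows", "body": {"targets": [{"translation": [4, 0.1, 0], "spin": 0.6, "jaw": 0}, {"translation": [7.3, 0.15, 0], "spin": 0.6, "jaw": 0}, {"translation": [7.3, 0.15, 4], "spin": 0.6, "jaw": 0}, {"translation": [7.3, 0.15, 8], "spin": 0.6, "jaw": 0}, {"translation": [7.3, 0.15, 8.5], "spin": 0.6, "jaw": 0}]}}

```text
time: 4.25
tool_pos: [0.5245, 0.0192, 0.1156]
tool_rot: [-3.133, 0.003, 1.135]
contact_force: [-0.1, 0.5, -1.8]
opening: 0.0084
grip_force: 30.0
```

>>> {"method": "send_rows", "body": {"targets": [{"translation": [0, 0, 0], "spin": 0, "jaw": 0}, {"translation": [0, 0, 0], "spin": 0, "jaw": 0}, {"translation": [0, 0, 0], "spin": 0, "jaw": 0}, {"translation": [0, 0, 0], "spin": 0, "jaw": 0}, {"translation": [0, 0, 0], "spin": 0, "jaw": 0}]}}

```text
time: 4.75
tool_pos: [0.5281, 0.0173, 0.1207]
tool_rot: [3.14, -0.001, 1.132]
contact_force: [0.2, -0.2, 0.0]
opening: 0.0078
grip_force: 30.0
```

```bash
python3 - <<'E'
from h import *
s=monitor.observe();p=s['tool_pos'];Rm=rot(s['tool_rot']);print(p,np.degrees(s['tool_rot']),s['qpos'].round(3))
print("tool cm to go",Rm.T@(np.array([.5275,.0184,.066])-p)*100)
for n in("scene","side"):
    C=cam(n);im,d=read_camera(n);P=cloud(C,d);hsv=cv2.cvtColor(im,cv2.COLOR_RGB2HSV)
    m=(abs(P[...,0]-.529)<.07)&(abs(P[...,1]-.022)<.07)&(P[...,2]>.06)&(P[...,2]<.118)&(d>0)
    Q=P[m]; e=np.array([np.cos(np.radians(65)),np.sin(np.radians(65))]); r=Q[:,:2]-[.529,.022]
    print(n,len(Q),"along",np.percentile(r@e,[2,98]).round(4),"across",np.percentile(r@[e[1],-e[0]],[2,50,98]).round(4),Q[:,2].min())
E
```

```text
[0.5281314  0.0172949  0.12070703] [ 1.79902023e+02 -3.44572697e-02  6.48855177e+01] [-0.112  0.457  1.665  0.     1.018  0.326]
tool cm to go [ 0.06997369 -0.11342964  5.47055979]
scene 153 along [-0.0362  0.0381] across [0.0039 0.007  0.01  ] 0.06490759541272728
side 171 along [-0.043   0.0292] across [-0.0059 -0.0046  0.0012] 0.06075473500310835
```

>>> {"method": "send_rows", "body": {"targets": [{"translation": [0.1, -0.1, 0.7], "spin": 0, "jaw": 0}, {"translation": [0.1, -0.1, 1.4], "spin": 0, "jaw": 0}, {"translation": [0.1, -0.1, 2.1], "spin": 0, "jaw": 0}, {"translation": [0.1, -0.1, 2.8], "spin": 0, "jaw": 0}, {"translation": [0.1, -0.1, 3.4], "spin": 0, "jaw": 0}]}}

```text
time: 5.35
tool_pos: [0.5278, 0.0186, 0.0854]
tool_rot: [3.14, -0.0, 1.133]
contact_force: [0.8, 0.1, -0.9]
opening: 0.0078
grip_force: 30.0
```

>>> {"method": "send_rows", "body": {"targets": [{"translation": [0, 0, 0.5], "spin": 0, "jaw": 0}, {"translation": [0, 0, 1], "spin": 0, "jaw": 0}, {"translation": [0, 0, 1.5], "spin": 0, "jaw": 0}, {"translation": [0, 0, 1.8], "spin": 0, "jaw": 0}, {"translation": [0, 0, 2.0], "spin": 0, "jaw": 0}]}}

```text
time: 5.85
tool_pos: [0.5276, 0.0187, 0.0656]
tool_rot: [3.141, -0.0, 1.133]
contact_force: [1.8, -0.4, 0.2]
opening: 0.0081
grip_force: 30.0
```

Nearly home; I'll press gently to seat it.

>>> {"method": "send_rows", "body": {"targets": [{"translation": [0, 0, 0.1], "spin": 0, "jaw": 0}, {"translation": [0, 0, 0.2], "spin": 0, "jaw": 0}, {"translation": [0, 0, 0.3], "spin": 0, "jaw": 0}, {"translation": [0, 0, 0.3], "spin": 0, "jaw": 0}, {"translation": [0, 0, 0.3], "spin": 0, "jaw": 0}]}}

```text
time: 6.35
tool_pos: [0.5277, 0.0187, 0.0653]
tool_rot: [3.139, -0.001, 1.133]
contact_force: [-3.7, -1.2, 21.0]
opening: 0.0075
grip_force: 30.0
```

>>> {"method": "send_rows", "body": {"targets": [{"translation": [0, 0, 0.1], "spin": 0, "jaw": 0}, {"translation": [0, 0, 0.1], "spin": 0, "jaw": 0.4}, {"translation": [0, 0, 0.1], "spin": 0, "jaw": 0.4}, {"translation": [0, 0, 0.1], "spin": 0, "jaw": 0.4}, {"translation": [0, 0, 0.1], "spin": 0, "jaw": 0.4}]}}

```text
time: 6.85
tool_pos: [0.5267, 0.0189, 0.0612]
tool_rot: [-3.14, 0.0, 1.133]
contact_force: [0.9, -0.4, 0.9]
opening: 0.0344
grip_force: 0.0
```

>>> {"method": "send_rows", "body": {"targets": [{"translation": [0, 0, -1], "spin": 0, "jaw": 0.4}, {"translation": [0, 0, -4], "spin": 0, "jaw": 0.4}, {"translation": [0, 0, -8], "spin": 0, "jaw": 0.4}, {"translation": [0, 0, -12], "spin": 0, "jaw": 0.4}, {"translation": [0, 0, -15], "spin": 0, "jaw": 0.4}]}}

```text
time: 7.35
tool_pos: [0.5276, 0.0188, 0.2149]
tool_rot: [3.139, -0.001, 1.133]
contact_force: [0.9, 0.2, 0.7]
opening: 0.0368
grip_force: 0.0
```

>>> {"method": "send_rows", "body": {"targets": [{"translation": [-3, 0, 0], "spin": -5, "jaw": 0.8}, {"translation": [-6, 0, 0], "spin": -10, "jaw": 0.8}, {"translation": [-8, 0, 0], "spin": -15, "jaw": 0.8}, {"translation": [-8, 0, 0], "spin": -15, "jaw": 0.8}, {"translation": [-8, 0, 0], "spin": -15, "jaw": 0.8}]}}

```text
time: 7.85
tool_pos: [0.4934, -0.0536, 0.2122]
tool_rot: [3.141, -0.0, 1.392]
contact_force: [0.6, 0.8, -0.7]
opening: 0.0709
grip_force: 0.0
```

```bash
cat > e.py <<'E'
from h import *
from b_ import rect
s=monitor.observe(); C=cam("wrist",s); p,d=read_camera("wrist"); P=cloud(C,d); save("pics/w3.png",p)
print(s["tool_pos"],np.degrees(s["tool_rot"]),s["opening"])
Z=P[...,2]; near=(d>0)&(np.hypot(P[...,0]-.529,P[...,1]-.022)<.06)
for nm,lo,hi in(("card top",.09,.115),("holder top",.037,.043)):
    m=near&(Z>lo)&(Z<hi); print(nm,rect(P[m]))
E
python3 e.py
```

```text
[ 0.49340615 -0.05362244  0.212227  ] [ 1.79962445e+02 -2.25202616e-02  7.97303211e+01] 0.07089456032552294
card top (array([528. ,  22.2]), array([ 8.6, 79.5], dtype=float32), 'long-axis deg', np.float32(64.6), 'z med/max', array([0.099, 0.102]), 1279)
holder top (array([529. ,  21.9]), array([ 50.3, 115.1], dtype=float32), 'long-axis deg', np.float32(64.5), 'z med/max', array([0.04 , 0.043]), 5206)
```

>>> {"method": "send_rows", "body": {"targets": [{"translation": [-5, 0.3, 0], "spin": 0, "jaw": 0.8}, {"translation": [-10, 0.6, 0], "spin": 0, "jaw": 0.8}, {"translation": [-15, 0.9, 0], "spin": 0, "jaw": 0.8}, {"translation": [-20, 1.2, 0], "spin": 0, "jaw": 0.8}, {"translation": [-25, 1.2, 0], "spin": 0, "jaw": 0.8}]}}

```text
time: 8.4
tool_pos: [0.4619, -0.3026, 0.2118]
tool_rot: [3.141, -0.0, 1.395]
contact_force: [1.5, 0.3, 0.5]
opening: 0.0731
grip_force: 0.0
```

>>> {"method": "send_rows", "body": {"targets": [{"translation": [0, 0, 0], "spin": 0, "jaw": 0.8}, {"translation": [0, 0, 0], "spin": 0, "jaw": 0.8}, {"translation": [0, 0, 0], "spin": 0, "jaw": 0.8}, {"translation": [0, 0, 0], "spin": 0, "jaw": 0.8}, {"translation": [0, 0, 0], "spin": 0, "jaw": 0.8}]}}

```text
time: 8.9
tool_pos: [0.4619, -0.3002, 0.212]
tool_rot: [3.141, 0.0, 1.396]
contact_force: [-0.5, -0.3, 1.1]
opening: 0.0733
grip_force: 0.0
```

```bash
cat > f.py <<'E'
from h import *
from b_ import rect
s=monitor.observe(); C=cam("wrist",s); p,d=read_camera("wrist"); P=cloud(C,d); save("pics/w4.png",p); np.savez("w4.npz",p=p,d=d,P=P)
print(s["tool_pos"],np.degrees(s["tool_rot"]),s["opening"])
hsv=cv2.cvtColor(p,cv2.COLOR_RGB2HSV);H,S,V=[hsv[...,i].astype(int) for i in range(3)];Z=P[...,2]
near=(d>0)&(np.hypot(P[...,0]-.475,P[...,1]+.224)<.06)
for nm,m in(("yel",(H>20)&(H<35)&(S>120)),("ora",(H>6)&(H<18)&(S>120))):
    for lo,hi in((.103,.116),(.085,.103),(.07,.085)):
        q=m&near&(Z>lo)&(Z<hi)
        if q.sum()>10: print(nm,lo,rect(P[q]),P[q].mean(0).round(4))
rim=(d>0)&(Z>.056)&(Z<.063)&(S<70)&(np.hypot(P[...,0]-.523,P[...,1]+.255)<.12)
print("rim",rect(P[rim]))
E
python3 f.py
```

```text
[ 0.46186518 -0.30022317  0.21195392] [1.79983269e+02 1.15804117e-03 8.00087964e+01] 0.07330004645904051
yel 0.103 (array([ 493.9, -228.6]), array([ 4.3, 21.9], dtype=float32), 'long-axis deg', np.float32(81.6), 'z med/max', array([0.107, 0.11 ]), 193) [ 0.4941 -0.2287  0.1067]
yel 0.085 (array([ 489.8, -227.8]), array([ 4.6, 21.3], dtype=float32), 'long-axis deg', np.float32(80.7), 'z med/max', array([0.094, 0.103]), 207) [ 0.49   -0.2278  0.0943]
yel 0.07 (array([ 482.2, -226.4]), array([11.1, 22.2], dtype=float32), 'long-axis deg', np.float32(80.2), 'z med/max', array([0.076, 0.085]), 403) [ 0.4821 -0.2264  0.0767]
ora 0.103 (array([ 451.8, -221.1]), array([ 4.7, 22. ], dtype=float32), 'long-axis deg', np.float32(80.8), 'z med/max', array([0.107, 0.11 ]), 190) [ 0.4517 -0.2208  0.1067]
ora 0.085 (array([ 455.5, -221.8]), array([ 5. , 22.3], dtype=float32), 'long-axis deg', np.float32(79.0), 'z med/max', array([0.094, 0.103]), 219) [ 0.4555 -0.2219  0.0943]
ora 0.07 (array([ 463.4, -223.4]), array([12.4, 22.9], dtype=float32), 'long-axis deg', np.float32(79.8), 'z med/max', array([0.076, 0.085]), 455) [ 0.4636 -0.2231  0.0766]
rim (array([ 521.2, -257.3]), array([110.7, 160.1], dtype=float32), 'long-axis deg', np.float32(79.8), 'z med/max', array([0.059, 0.062]), 2916)
```

View pics/w4.png

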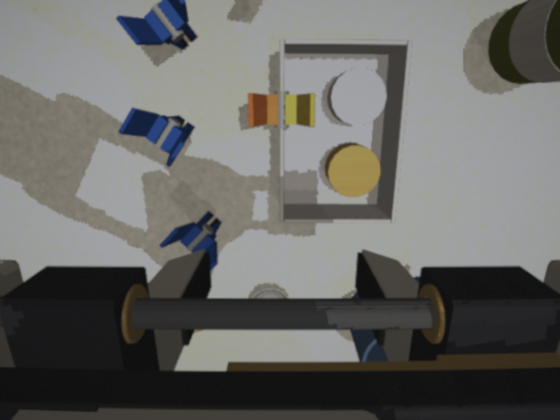

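The view shows the orange/yellow clip at (281,109) on the bin's left wall (column 282). The blue clips at (160,25), (158,130) and (195,235) are well clear.

>>> {"method": "send_rows", "body": {"targets": [{"translation": [4, -0.1, 0], "spin": 0, "jaw": 0.73}, {"translation": [7.6, -0.25, 0], "spin": 0, "jaw": 0.73}, {"translation": [7.6, -0.25, 3], "spin": 0, "jaw": 0.73}, {"translation": [7.6, -0.25, 6], "spin": 0, "jaw": 0.73}, {"translation": [7.6, -0.25, 7.5], "spin": 0, "jaw": 0.73}]}}

```text
time: 9.45
tool_pos: [0.4715, -0.2247, 0.1349]
tool_rot: [-3.139, -0.001, 1.396]
contact_force: [-0.4, 0.1, -0.6]
opening: 0.067
grip_force: 0.0
```

>>> {"method": "send_rows", "body": {"targets": [{"translation": [0, 0, 0], "spin": 0, "jaw": 0.73}, {"translation": [0, 0, 0], "spin": 0, "jaw": 0.73}, {"translation": [0, 0, 0], "spin": 0, "jaw": 0.73}, {"translation": [0, 0, 0], "spin": 0, "jaw": 0.73}, {"translation": [0, 0, 0], "spin": 0, "jaw": 0.73}]}}

```text
time: 9.95
tool_pos: [0.4725, -0.2265, 0.1375]
tool_rot: [3.14, 0.001, 1.394]
contact_force: [-0.0, 0.6, 0.4]
opening: 0.0667
grip_force: 0.0
```

>>> {"method": "send_rows", "body": {"targets": [{"translation": [0.15, 0, 2], "spin": 0, "jaw": 0.73}, {"translation": [0.15, 0, 4], "spin": 0, "jaw": 0.73}, {"translation": [0.15, 0, 6.1], "spin": 0, "jaw": 0.73}, {"translation": [0.15, 0, 6.1], "spin": 0, "jaw": 0.73}, {"translation": [0.15, 0, 6.1], "spin": 0, "jaw": 0.73}]}}

```text
time: 10.45
tool_pos: [0.4726, -0.225, 0.0762]
tool_rot: [3.141, -0.0, 1.394]
contact_force: [0.1, -0.1, 0.5]
opening: 0.0671
grip_force: 0.0
```

>>> {"method": "send_rows", "body": {"targets": [{"translation": [0, 0, 0], "spin": 0, "jaw": 0.55}, {"translation": [0, 0, 0], "spin": 0, "jaw": 0.4}, {"translation": [0, 0, 0], "spin": 0, "jaw": 0}, {"translation": [0, 0, 0], "spin": 0, "jaw": 0}, {"translation": [0, 0, 0], "spin": 0, "jaw": 0}], "force": 38}}

```text
time: 10.95
tool_pos: [0.4746, -0.226, 0.0785]
tool_rot: [3.135, 0.002, 1.395]
contact_force: [-9.0, 1.8, 21.8]
opening: 0.0319
grip_force: 19.0
```

>>> {"method": "send_rows", "body": {"targets": [{"translation": [0, 0, 0], "spin": 0, "jaw": 0}, {"translation": [0, 0, 0], "spin": 0, "jaw": 0}, {"translation": [0, 0, 0], "spin": 0, "jaw": 0}, {"translation": [0, 0, 0], "spin": 0, "jaw": 0}, {"translation": [0, 0, 0], "spin": 0, "jaw": 0}]}}

```text
time: 11.45
tool_pos: [0.4722, -0.2255, 0.0784]
tool_rot: [3.141, 0.002, 1.395]
contact_force: [-8.1, 1.2, 20.5]
opening: 0.0271
grip_force: 38.0
```

>>> {"method": "send_rows", "body": {"targets": [{"translation": [0, 0, -1], "spin": 0, "jaw": 0}, {"translation": [0, 0, -2], "spin": 0, "jaw": 0}, {"translation": [0, 0, -3], "spin": 0, "jaw": 0}, {"translation": [0, 0, -4], "spin": 0, "jaw": 0}, {"translation": [0, 0, -5], "spin": 0, "jaw": 0}]}}

```text
time: 11.95
tool_pos: [0.4725, -0.2248, 0.1266]
tool_rot: [3.141, 0.0, 1.395]
contact_force: [-0.6, -0.1, -0.4]
opening: 0.0278
grip_force: 38.0
```

>>> {"method": "send_rows", "body": {"targets": [{"translation": [0, 0, -2], "spin": 0, "jaw": 0}, {"translation": [0, 0, -5], "spin": 0, "jaw": 0}, {"translation": [0, 0, -8], "spin": 0, "jaw": 0}, {"translation": [0, 0, -8.5], "spin": 0, "jaw": 0}, {"translation": [0, 0, -8.5], "spin": 0, "jaw": 0}]}}

```text
time: 12.45
tool_pos: [0.4728, -0.2249, 0.2117]
tool_rot: [3.139, 0.001, 1.395]
contact_force: [0.4, -0.6, -1.2]
opening: 0.0273
grip_force: 38.0
```

```bash
cat > g.py <<'E'
from h import *
ims=[]
for n in("scene","side"):
    C=cam(n);p,d=read_camera(n);P=cloud(C,d); s=monitor.observe();K,D,M=C
    np.savez(n+"1.npz",p=p,d=d,P=P)
    q=M[:3,:3].T@(s["tool_pos"]-M[:3,3]); u=int(K[0,0]*q[0]/-q[2]+K[0,2]);v=int(-K[1,1]*q[1]/-q[2]+K[1,2]); v+=15
    ims.append(cv2.resize(p[v-40:v+40,u-40:u+40],(400,400),interpolation=cv2.INTER_CUBIC)); print(n,u,v)
save("pics/g.png",np.hstack(ims)); print(s["tool_pos"],np.degrees(s["tool_rot"]),s["opening"],s["grip_force"],s["contact_force"])
E
python3 g.py
```

```text
scene 185 184
side 324 230
[ 0.47185848 -0.22439036  0.20970459] [-1.79900607e+02 -4.73029372e-02  7.98993809e+01] 0.027634381136962257 37.99259841442108 [ 0.23016942 -0.08961614 -1.38805205]
```

View pics/g.png

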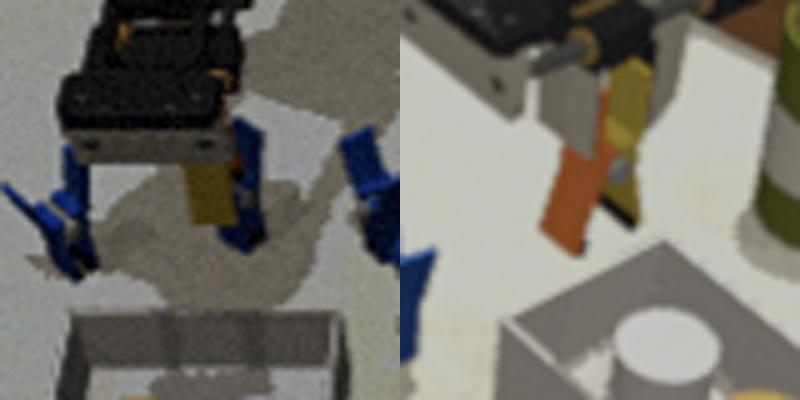

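The crops show the clip squeezed wide open between the fingers, with its jaws apart and clear of the bin. Next I'll measure the jaw ends from both views.

```bash
cat > j.py <<'E'
from h import *
import sys
s=monitor.observe(); T=np.array([.4722,-.2246,.2105]) if len(sys.argv)<2 else s["tool_pos"]
a=np.radians(80); ex=np.array([np.sin(a),-np.cos(a)]);ey=np.array([np.cos(a),np.sin(a)])
for n in("scene","side"):
    f=np.load(n+"1.npz");p,d,P=f["p"],f["d"],f["P"]
    hsv=cv2.cvtColor(p,cv2.COLOR_RGB2HSV);H,S,V=[hsv[...,i].astype(int) for i in range(3)]
    near=(d>0)&(np.hypot(P[...,0]-T[0],P[...,1]-T[1])<.06)&(P[...,2]>.12)&(P[...,2]<.24)
    for nm,m in(("yel",(H>20)&(H<35)&(S>120)),("ora",(H>6)&(H<18)&(S>120))):
        q=P[m&near]
        if len(q)<10: print(n,nm,len(q)); continue
        r=q[:,:2]-T[:2]; b=q[:,2]<np.percentile(q[:,2],15)
        print(n,nm,len(q),"z-TCP min/max mm",((np.percentile(q[:,2],[1,99])-T[2])*1000).round(1),"low: across",(np.percentile(r[b]@ex,[5,50,95])*1000).round(1),"along(all)",(np.percentile(r@ey,[3,97])*1000).round(1))
E
python3 j.py
```

```text
scene yel 99 z-TCP min/max mm [-52.1 -15.5] low: across [10.1 21.7 22.8] along(all) [-9.4 12. ]
scene ora 10 z-TCP min/max mm [-45.6  10.8] low: across [-13.8 -13.  -12.2] along(all) [ 8.1 12. ]
side yel 156 z-TCP min/max mm [-51.6  29.2] low: across [10.5 12.2 14.4] along(all) [-12.8   5.5]
side ora 201 z-TCP min/max mm [-53.4  26.9] low: across [-22.4 -20.6  10.5] along(all) [-12.7   8.7]
```

>>> {"method": "send_rows", "body": {"targets": [{"translation": [3, 0.1, 0], "spin": 2, "jaw": 0}, {"translation": [6.5, 0.3, 0], "spin": 5, "jaw": 0}, {"translation": [10, 0.5, 0], "spin": 8, "jaw": 0}, {"translation": [13, 0.6, 0], "spin": 11, "jaw": 0}, {"translation": [16, 0.8, 0], "spin": 15.3, "jaw": 0}]}}

```text
time: 13.05
tool_pos: [0.5077, -0.0671, 0.2091]
tool_rot: [-3.138, 0.001, 1.125]
contact_force: [0.2, 0.1, -1.0]
opening: 0.0275
grip_force: 38.0
```

>>> {"method": "send_rows", "body": {"targets": [{"translation": [0, 0, 0], "spin": 0, "jaw": 0}, {"translation": [0, 0, 0], "spin": 0, "jaw": 0}, {"translation": [0, 0, 0], "spin": 0, "jaw": 0}, {"translation": [0, 0, 0], "spin": 0, "jaw": 0}, {"translation": [0, 0, 0], "spin": 0, "jaw": 0}]}}

```text
time: 13.55
tool_pos: [0.5082, -0.0695, 0.2106]
tool_rot: [-3.141, 0.0, 1.126]
contact_force: [0.6, 0.3, -0.6]
opening: 0.0274
grip_force: 38.0
```

```bash
cat > k.py <<'E'
from h import *
s=monitor.observe();p=s['tool_pos'];Rm=rot(s['tool_rot']);print(p,np.degrees(s['tool_rot'][2]),s["opening"],s["grip_force"],s["contact_force"])
print("tool cm",Rm.T@(np.array([.5284,.0222,.134])-p)*100,"spin",np.degrees(s['tool_rot'][2])-64.6)
E
python3 k.py
```

```text
[ 0.50818836 -0.06954651  0.21056049] 64.53711100981775 0.027433434385185567 37.99255192279816 [ 0.55414996  0.32695589 -0.63176449]
tool cm [ 9.1534342  -2.11794612  7.65528235] spin -0.0628889901822447
```

```bash
sed -i 's/w3.png/w5.png/' e.py; python3 e.py
```

```text
[ 0.50818836 -0.06954651  0.21056049] [-1.79987707e+02  7.64330497e-03  6.45371110e+01] 0.027433434385185567
card top (array([528.7,  22.1]), array([ 8.7, 79.6], dtype=float32), 'long-axis deg', np.float32(64.4), 'z med/max', array([0.1  , 0.102]), 1321)
holder top (array([528.8,  22. ]), array([ 49.2, 114. ], dtype=float32), 'long-axis deg', np.float32(64.6), 'z med/max', array([0.04 , 0.043]), 5105)
```

>>> {"method": "send_rows", "body": {"targets": [{"translation": [2, -0.5, 0], "spin": 0, "jaw": 0}, {"translation": [5, -1.2, 0], "spin": 0, "jaw": 0}, {"translation": [8, -1.8, 0], "spin": 0, "jaw": 0}, {"translation": [9.2, -2.1, 0], "spin": 0, "jaw": 0}, {"translation": [9.2, -2.1, 0], "spin": 0, "jaw": 0}]}}

```text
time: 14.1
tool_pos: [0.5289, 0.0243, 0.2107]
tool_rot: [3.142, 0.0, 1.13]
contact_force: [-0.4, 0.1, -1.5]
opening: 0.0276
grip_force: 38.0
```

>>> {"method": "send_rows", "body": {"targets": [{"translation": [0, 0, 1], "spin": 0, "jaw": 0}, {"translation": [0, 0, 2], "spin": 0, "jaw": 0}, {"translation": [0, 0, 3], "spin": 0, "jaw": 0}, {"translation": [0, 0, 3.5], "spin": 0, "jaw": 0}, {"translation": [0, 0, 3.5], "spin": 0, "jaw": 0}]}}

```text
time: 14.6
tool_pos: [0.5282, 0.023, 0.1745]
tool_rot: [-3.14, 0.001, 1.127]
contact_force: [-0.3, 0.1, -1.2]
opening: 0.0276
grip_force: 38.0
```

```bash
python3 k.py; python3 g.py; cat > l.py <<'E'
from h import *
a=np.radians(64.6); ex=np.array([np.sin(a),-np.cos(a)])
c=np.array([.5284,.0222])
for n in("scene","side"):
    f=np.load(n+"1.npz");p,d,P=f["p"],f["d"],f["P"]
    hsv=cv2.cvtColor(p,cv2.COLOR_RGB2HSV);H,S,V=[hsv[...,i].astype(int) for i in range(3)]
    near=(d>0)&(np.hypot(P[...,0]-c[0],P[...,1]-c[1])<.06)
    clip=((H>20)&(H<35)&(S>150)|(H>6)&(H<14)&(S>150))
    for nm,m in(("yel",(H>20)&(H<35)&(S>130)&(P[...,2]>.06)),("ora",(H>6)&(H<14)&(S>170)&(P[...,2]>.06)),("cardface",(V<60)&(P[...,2]>.045)&(P[...,2]<.075))):
        q=P[m&near]
        if len(q)>8:
            z=q[:,2];b=z<np.percentile(z,20); r=(q[:,:2]-c)@ex*1000
            print(n,nm,len(q),"z",np.percentile(z,[1,99]).round(4),"across low",np.percentile(r[b],[5,50,95]).round(1),"all",np.median(r).round(1))
E
python3 l.py
```

```text
[0.52824557 0.02300354 0.1745451 ] 64.55899035352412 0.027597103371225524 37.99254298210144 [-0.33581929  0.07762707 -1.20602633]
tool cm [-0.06265299  0.05670092  4.05445495] spin -0.04100964647587091
scene 280 196
side 260 187
[0.52896951 0.02316607 0.17572809] [1.79993287e+02 9.42812655e-04 6.45788908e+01] 0.027570645386989823 37.99270212650299 [ 0.20777518  0.08946512 -1.12142374]
scene yel 108 z [0.0669 0.464 ] across low [ 4.8 18.7 22.4] all 17.6
scene ora 11 z [0.0732 0.3501] across low [5.8 6.8 7.8] all 16.9
scene cardface 162 z [0.0452 0.0749] across low [4.5 6.2 9. ] all 6.9
side yel 105 z [0.0853 0.2099] across low [-4.5 11.2 13.6] all 8.9
side ora 84 z [0.0778 0.205 ] across low [-21.1 -18.3  -0.9] all -14.3
side cardface 68 z [0.0453 0.0746] across low [-6.2 -5.4 -4.5] all -5.2
```

View pics/g.png

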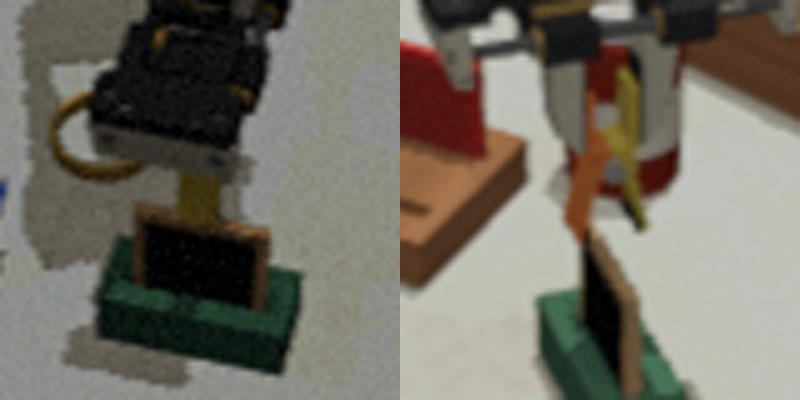

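The clip is centred over the card's top edge, jaws about 20 mm above it. Lowering slowly.

>>> {"method": "send_rows", "body": {"targets": [{"translation": [-0.1, 0.05, 0.7], "spin": 0, "jaw": 0}, {"translation": [-0.1, 0.05, 1.4], "spin": 0, "jaw": 0}, {"translation": [-0.1, 0.05, 2.1], "spin": 0, "jaw": 0}, {"translation": [-0.1, 0.05, 2.8], "spin": 0, "jaw": 0}, {"translation": [-0.1, 0.05, 3.4], "spin": 0, "jaw": 0}]}}

```text
time: 15.2
tool_pos: [0.5287, 0.0224, 0.1409]
tool_rot: [-3.141, 0.0, 1.128]
contact_force: [-0.2, 0.7, -0.0]
opening: 0.0274
grip_force: 38.0
```

>>> {"method": "send_rows", "body": {"targets": [{"translation": [0, 0, 0.4], "spin": 0, "jaw": 0}, {"translation": [0, 0, 0.7], "spin": 0, "jaw": 0}, {"translation": [0, 0, 0.7], "spin": 0, "jaw": 0}, {"translation": [0, 0, 0.7], "spin": 0, "jaw": 0}, {"translation": [0, 0, 0.7], "spin": 0, "jaw": 0}]}}

```text
time: 15.7
tool_pos: [0.5291, 0.0223, 0.135]
tool_rot: [3.141, -0.0, 1.128]
contact_force: [1.0, 1.1, -0.4]
opening: 0.0274
grip_force: 38.0
```

>>> {"method": "send_rows", "body": {"targets": [{"translation": [0, 0, 0], "spin": 0, "jaw": 0}, {"translation": [0, 0, 0], "spin": 0, "jaw": 0}, {"translation": [0, 0, 0], "spin": 0, "jaw": 0}, {"translation": [0, 0, 0], "spin": 0, "jaw": 0}, {"translation": [0, 0, 0], "spin": 0, "jaw": 0}]}}

```text
time: 16.2
tool_pos: [0.5289, 0.0223, 0.1348]
tool_rot: [3.141, -0.0, 1.127]
contact_force: [-0.1, 0.3, -0.7]
opening: 0.0276
grip_force: 38.0
```

```bash
python3 k.py; python3 g.py; python3 l.py
```

```text
[0.52889129 0.02231724 0.13475442] 64.60061403699511 0.027609831927119483 37.9925537109375 [-0.13297581  0.27406009 -0.70188576]
tool cm [-0.03166511 -0.03935897  0.07543707] spin 0.0006140369951168623
scene 280 206
side 261 201
[0.52888452 0.02231287 0.13472672] [ 1.79996124e+02 -4.18292877e-04  6.46000420e+01] 0.027364563138412765 37.99273073673248 [-0.13641166 -0.26056756 -1.95654913]
scene yel 92 z [0.0655 0.4292] across low [ 6.1 19.7 25. ] all 18.7
scene ora 13 z [0.0684 0.3094] across low [7.2 7.9 9.8] all 7.9
scene cardface 141 z [0.0453 0.0742] across low [4.5 6.7 8.8] all 6.5
side yel 90 z [0.0844 0.1816] across low [ 2.6  9.3 14.3] all 9.1
side ora 80 z [0.0695 0.1775] across low [-20.6 -10.1  -4.5] all -12.8
side cardface 54 z [0.0462 0.0748] across low [-5.8 -5.2 -4.3] all -5.1
```

View pics/g.png

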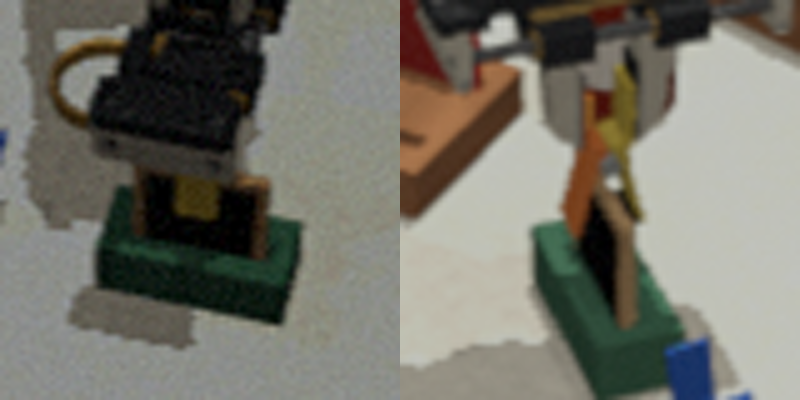

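The jaws stand astride the card. The orange jaw is on the near face and the yellow jaw on the far face in the side view, both about 2 cm below the top edge. There is no contact force, and the clip is still held open at 38 N. Handing in.

```bash
python3 -c "
from cell import job
print(job.hand_in())"
```

```text
the job is handed in; nothing more can be done
None
```

I handed the job in: the black card is fully down in the green holder and released, and the clip is held squeezed open astride the middle of its top edge, about 2 cm down, with no contact force measured (the hand-in gave no verdict).

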